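# Wind the weld clamp tight with its crank

## Robot

A 6-joint arm with a two-finger parallel gripper is mounted at the origin on the work surface. World frame = base frame: x ahead of the robot, y to its left, z up, the work surface at z = 0. Lengths are in m, angles in rad, forces in N, time in s.
With the tool pointing down it reaches from about 0.225 to 0.875 m from the base axis. Payload 3.4 kg.
Tool frame: the origin (TCP) lies on the mounting face of the last link; the fingertips stand 173 mm ahead of it and the grasp point (between the pads) lies 155 mm ahead of it; y points along the fingers, x is the direction in which the jaws open and shut, and the axes are right-handed (so a half turn about y gives the same grasp; the last joint's range is limited). The gripper opens to 85 mm and grips with 20 to 120 N. Pads are 22 mm wide; open, the fingers measure 114 mm over their backs; the gripper's body (76 mm by 85 mm) begins 54 mm behind the grasp point. The pads swing forward as they close: fully open they stand 13 mm farther back than shut.
Start: joints at [1.091, 0.276, 1.505, -0, 1.361, -0.121], TCP at [0.202, 0.538, 0.405] pointing down, gripper open.
Joint ranges: [-2.89, 2.89], [-0.75, 2.08], [0.22, 2.7], [-1.18, 4.32], [0.11, 2.71], [-2.7, 2.7]. Speed limits (rad/s): [2.57, 2.57, 3.14, 3.14, 3.14, 3.14].

## Interface

Orientations are given as a unit quaternion [w, x, y, z].
In Python, from rig import manip, vision, ticket gives the robot as it stands.
- The arm moves only by the tool arm_command, never from a script. Its argument "increments" is one flat list of numbers, 7 for each row, row after row: the turn, a rotation vector about the tool's x, y, z in rad, then the shift along the tool's x, y, z in cm, then the closure, from 0 (fully open) to 1 (shut). In form: [wx, wy, wz, tx, ty, tz, hand, wx, wy, wz, tx, ty, tz, hand, ...]. A call has 1 to 8 rows; each row shifts and turns the commanded pose from where the row before left it, along the tool's axes as they then stand; what a row does not reach is not made up. A row lasts 1/8 s, in which the tool goes at most 62.5 mm and 10.7 degrees, less where a joint would pass 70% of its speed; a pose out of reach is approached as far as the arm can. A call is refused whole if a number of a shift passes 6.25 or a number of a turn 0.188, either way. A call with a gripper value outside its range is refused whole. The fingers move at their own pace and stop on an object; "grip_force" is the grip in N (left out, the last holds). Time passes only in rows, so rows that do not move let the fingers close. It gives the time, the measured TCP pose, the force and the opening at its end, in the units of the state.
- manip.get_state(): the state, without advancing time (a new reading comes with each control period).
- vision.get_image(name): name is "scene" or "top"; returns the picture (420x560x3 uint8, red, green, blue); there is no depth.
- vision.camera_params(name): a dict with "vfov" (degrees; the focal length in pixels is half the picture's height over the tangent of half this angle, whatever the lens; pixels are square), "cx", "cy" (the principal point, pixels), "R" (3x3) and "t" (3): a world point X has camera coordinates R X + t. Camera axes: x right, y down, z forward; pixel columns grow to the right and rows downward; lengths in m; the calibration is good to about 2 mm. A picture is of the moment at which its call begins. camera_params takes no time and is no camera call.
- ticket.sign_off(): hands the job in, once; it reports no verdict.
The state is a dict: "clock": time; "qpos": joint angles; "qd": joint speeds; "effort": joint torques, N m; "position": TCP position; "ee_rot": TCP orientation; "contact_force": force on the tool from outside, world axes, zero at the start; "moment": the same for the moment, N m; "width": finger opening in m.
Only numpy, scipy, OpenCV 4.12 (cv2) and the standard library are available. Lean on these libraries where they do the work, as an engineer would, in place of code of your own. Each camera call takes 0.05 s, during which the arm holds its last target.

## Task

Fit the red crank onto the square shaft end of the welding clamp, then wind it clockwise (seen from above) by its black handle until the clamp holds the I-beam offcut firmly against its sprung back stop. Stop as soon as you feel the crank go clearly stiffer, do not overtighten, keep the gripper off the jaw, the beam and the shaft itself, leave the crank fully down on the shaft, and leave the tools and the other steel on the bench where they are.

Things in the scene. Friction and masses are not known exactly. Their poses are not given: they have to be found in the camera images.
- clamp: Blue and grey bench clamp bolted to the bench: grey bed 110 x 345 x 12 mm and a blue gearbox 90 x 90 mm, its top 90 mm above the bench. Origin at bench level under the vertical shaft axis; its y axis runs along the bed from the gearbox to the back stop (bed from y = -55 to +290 mm), z up. At the start the shaft's flats are parallel to the bed.
- shaft: Drive shaft end on the gearbox: upright brass square 20 x 20 mm, 22 mm tall, on a round shoulder 32 mm across. Origin at the foot of the square, in the shoulder's top face, 107 mm above the bench; z up, x and y square to the flats. Turning it clockwise seen from above drives the jaw towards the beam, 22 mm per turn; it is turned only with the crank. It stays where it is left.
- jaw: Blue sliding jaw 90 x 25 x 50 mm on the bed, moves along the clamp's y; origin in the middle of its underside. From its face a copper foot 36 x 30 mm stands out on a screw, its pressing face 22.5 to 32.5 mm (+y) from the jaw's origin: differs from run to run, stays so in the run. Keep hands off jaw and beam.
- stop: Grey back stop on the bed, fixed for the run, with a copper sprung face (80 x 40 mm) towards the jaw, about 30 N per mm. Origin on the bed's top under the unloaded face.
- beam: Loose offcut of dark steel I-beam standing on the bed between foot and stop, web level: 70 mm long (x), 50 mm across the flanges (y), 56 mm tall, 0.5 kg. Origin under its middle. The jaw pushes it the last 3 to 10 mm to the stop.
- crank: Loose red crank, 0.4 kg, lying flat as it will sit on the shaft. Hub 34 x 34 mm, 46 mm tall, sides parallel to x and y; square socket from below 21.6 mm wide, 24 mm deep, mouth chamfered 2 mm. Origin: centre of the socket mouth; z up; arm 24 mm wide, 10 mm thick, flush below, along +x, ends at 86 mm. Fits in any quarter turn, about 5 degrees of play; seated, its origin is at the shaft's origin.
- hub (a point): Point on the hub's axis 34 mm above the crank's underside, where to grip the hub (34 mm wide, across the arm).
- handle (a point): Middle of the crank's black upright handle, 24 mm across, a sleeve from 13 to 75 mm above the crank's underside, that spins freely on its pin: 60 mm from the hub axis, 48 mm above the underside.
- hammer: Hammer lying on the bench, a bystander.
- wire_brush: Brush lying on the bench, a bystander.
- offcut: Welded steel tee, 100 x 60 mm base, 58 mm tall, a bystander.
- square_top (a point): Centre of the square's top face. Feel: turning the free shaft takes about 4.2 N at the handle; once the beam is pinched this rises about 5 N per radian: 6.5 to 9 N is right (40 to 80 N of clamping), over 13 N (160 N) overtight. At a pause friction carries up to 4.2 N of it: the resting handle pushes back about 0 N when free, 2 to 3 N when right, over 6 N overtight. Needs 2.6 to 3.5 turns.
Things that resemble listed ones, but are neither listed nor needed, are in the scene too. What is shaped like the crank but purple is not meant. What is shaped like the beam but green is not meant.

How it is judged:
By the outcome, as a careful person would: the job done as asked, in the order asked, and still so for the second after the job is handed in, with the robot touching nothing.
It also fails if it takes over 72 s, if anything falls off the work surface, if the arm or the gripper's body presses on something with over 40 N, if the wrist force passes 120 N, or if a joint passes its speed limit or range.

## Working session

There is one attempt and no reset: what is moved stays moved. The work goes in short steps, Python scripts to look and compute and a tool call to move; the robot and the scene stay as the last step left them, time stands still between calls to the robot, and variables do not carry over. Pictures are saved under pics/ and viewed, and the job is handed in when it is done.

Besides the shell and the picture viewer there is one more tool, called after "Request:" as name(argument=value, ...) on one line, values as JSON. arm_command: Moves the arm, as the interface text tells. Its arguments: {"type":"object","properties":{"increments":{"type":"array"},"grip_force":{"type":"number"}},"required":["increments"]}

```bash
mkdir -p pics; ls; python3 - <<'E'
from rig import manip, vision, ticket
import cv2,json
print(manip.get_state())
for n in("scene","top"):
    im=vision.get_image(n); cv2.imwrite(f"pics/{n}0.png",im[:,:,::-1]); print(n,vision.camera_params(n))
E
```

```text
pics
{'clock': 0.0, 'qpos': array([ 1.09101130e+00,  2.76645382e-01,  1.50613740e+00,  3.86907721e-05,
        1.36070640e+00, -1.20988140e-01]), 'qd': array([ 0.00099173,  0.00019746, -0.0009694 ,  0.00012512,  0.0003991 ,
       -0.00037419]), 'effort': array([ 1.12714333e-03, -4.16779876e+01, -2.45799762e+01, -1.58840714e-05,
        1.14422949e-02,  5.94119996e-06]), 'position': array([0.20180838, 0.53820725, 0.40380897]), 'ee_rot': array([-0.58089505,  0.58149661,  0.40215479, -0.40335365]), 'contact_force': array([ 0.88173296, -0.64611247,  0.06666574]), 'moment': array([-0.02453415,  0.03907443, -0.01358916]), 'width': 0.08527396695919404}
scene {'vfov': 50.570673219881094, 'cx': 275.42871077805785, 'cy': 208.34597915472003, 'R': array([[-0.67474601,  0.73794367,  0.01252829],
       [ 0.56599215,  0.52826573, -0.63292038],
       [-0.47367785, -0.41996959, -0.77411552]]), 't': array([ 0.42390986, -0.21670017,  1.29993706])}
top {'vfov': 44.592326891272094, 'cx': 283.77497928742264, 'cy': 210.81174617170512, 'R': array([[ 0.02645415, -0.99960027,  0.00997373],
       [-0.98254407, -0.02783801, -0.18393529],
       [ 0.18413941, -0.00493377, -0.98288775]]), 't': array([-0.06724488,  0.54501239,  1.19511783])}
```

View pics/scene0.png

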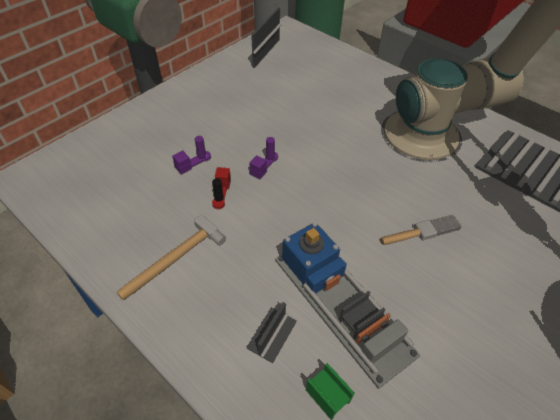

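View pics/top0.png

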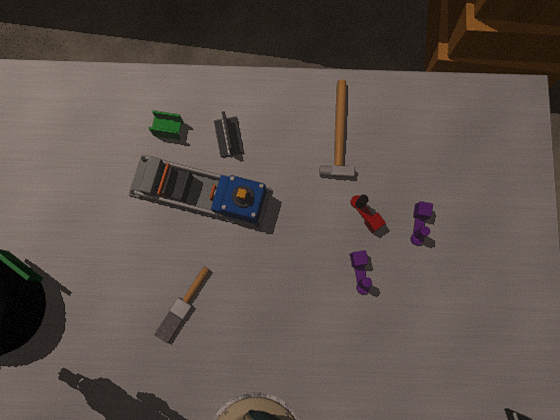

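The red crank is at scene (222,180) / top (372,213). The possible mix-ups are the purple cranks at top (421,222) and (362,272). The beam is the dark one on the bed at top (178,183), not the green one at (166,125). Next I'll check close crops.

```bash
python3 - <<'E'
import cv2
a=cv2.imread("pics/top0.png");b=cv2.imread("pics/scene0.png")
def crop(im,x,y,w,h,k,n):
    c=cv2.resize(im[y:y+h,x:x+w],None,fx=k,fy=k,interpolation=cv2.INTER_CUBIC)
    for i in range(0,w,10): cv2.line(c,(i*k,0),(i*k,6 if i%50 else 14),(0,255,255),1); cv2.putText(c,str(x+i),(i*k,24),0,.35,(0,255,255),1) if i%20==0 else 0
    for i in range(0,h,10): cv2.line(c,(0,i*k),(6,i*k),(0,255,255),1); cv2.putText(c,str(y+i),(8,i*k+4),0,.35,(0,255,255),1) if i%20==0 else 0
    cv2.imwrite(n,c)
crop(a,335,180,70,60,11,"pics/c1.png")
crop(a,120,145,160,90,5,"pics/c2.png")
crop(b,190,150,60,70,8,"pics/c3.png")
crop(b,270,215,150,170,3,"pics/c4.png")
E
```

```text
(no output)
```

View pics/c1.png

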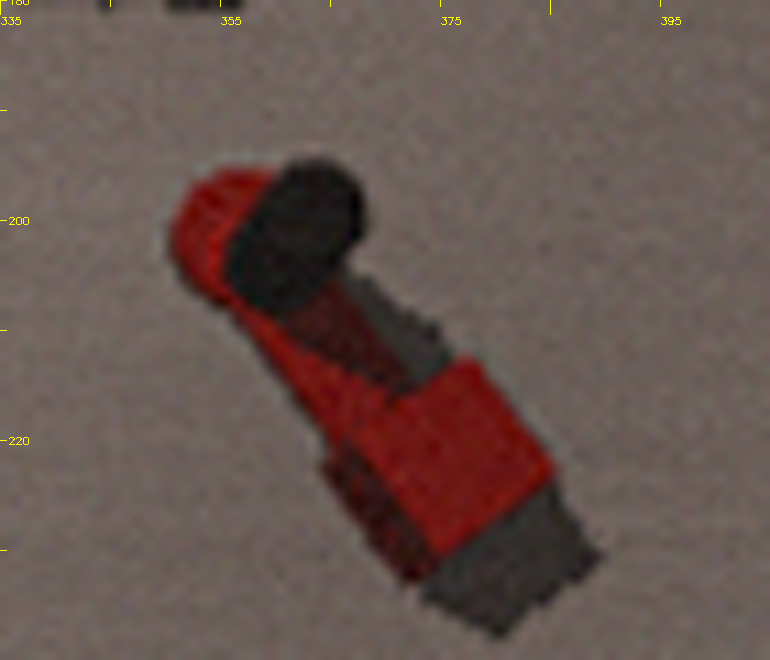

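View pics/c2.png

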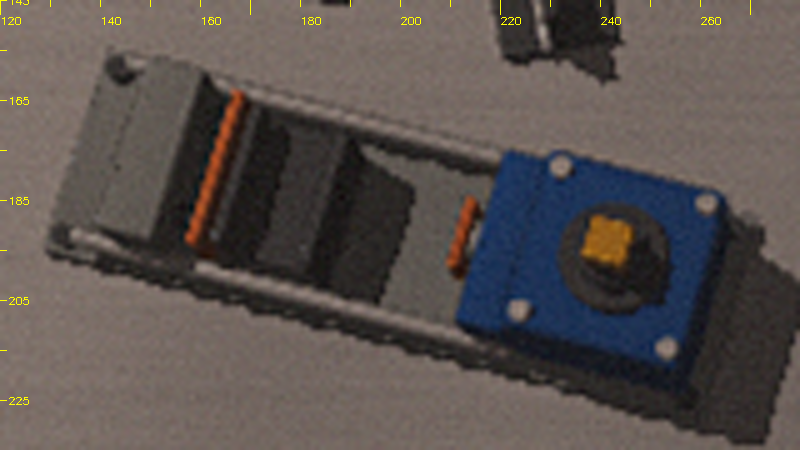

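View pics/c3.png

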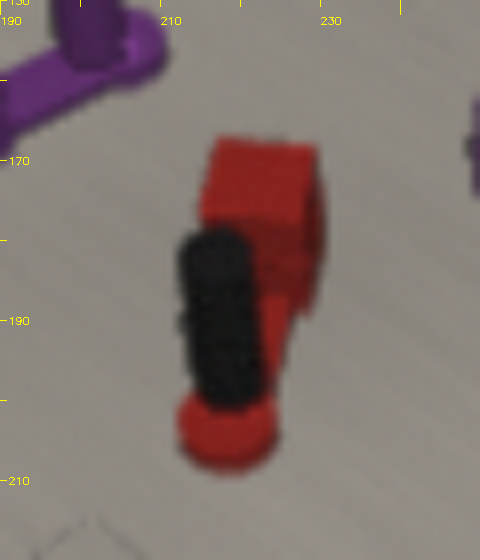

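View pics/c4.png

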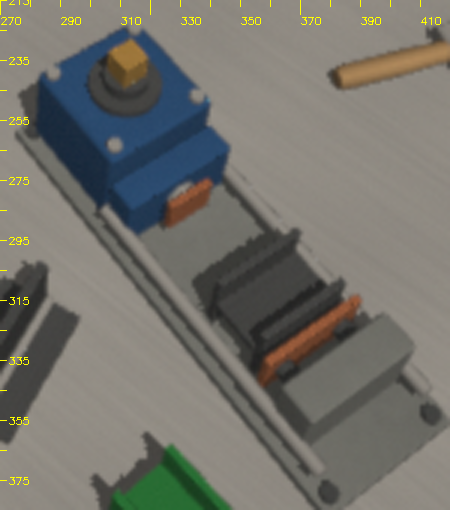

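```bash
cat > h.py <<'E'
import numpy as np
from rig import manip, vision, ticket
H,W=420,560
def cam(n):
    p=vision.camera_params(n); f=H/2/np.tan(np.radians(p["vfov"])/2); return f,p["cx"],p["cy"],np.array(p["R"]),np.array(p["t"])
def proj(n,X):
    f,cx,cy,R,t=cam(n); c=np.atleast_2d(X)@R.T+t; return np.c_[cx+f*c[:,0]/c[:,2],cy+f*c[:,1]/c[:,2]]
def back(n,uv,z):
    f,cx,cy,R,t=cam(n); uv=np.atleast_2d(uv).astype(float)
    d=np.c_[(uv[:,0]-cx)/f,(uv[:,1]-cy)/f,np.ones(len(uv))]@R; C=-R.T@t
    return C+d*((z-C[2])/d[:,2])[:,None]
E
python3 - <<'E'
from h import *
np.set_printoptions(precision=4,suppress=True)
for n in("top","scene"):
    f,cx,cy,R,t=cam(n); print(n,-R.T@t,f)
T=lambda p:np.array(p)/5+[120,145]-0.4
S3=lambda p:np.array(p)/3+[270,215]-.33
K=lambda p:np.array(p)/11+[335,180]-.45
S8=lambda p:np.array(p)/8+[190,150]-.44
sq=T([[590,213],[632,220],[625,265],[583,258]]); X=back("top",sq,.129);print("sq top",X.mean(0),np.linalg.norm(np.diff(X,axis=0),axis=1))
sq=S3([[127,38],[147,52],[127,68],[107,52]]);X=back("scene",sq,.129);print("sq scene",X.mean(0),np.linalg.norm(np.diff(X,axis=0),axis=1))
sc=T([[560,166],[706,203],[666,347],[518,310]]);X=back("top",sc,.093);print("screws",X,X.mean(0))
sc=S3([[54,73],[134,29],[197,96],[115,145]]);X=back("scene",sc,.093);print("screws",X,X.mean(0))
h=K([[467,357],[555,468],[437,555],[352,430]]);X=back("top",h,.046);print("hub",X,X.mean(0),np.linalg.norm(np.diff(X,axis=0),axis=1))
h=S8([[217,137],[318,147],[305,227],[203,220]]);X=back("scene",h,.046);print("hub",X,X.mean(0),np.linalg.norm(np.diff(X,axis=0),axis=1))
print("handle top",back("top",K([[315,208]]),.075),back("scene",S8([[216,243]]),.075))
E
```

```text
top [ 0.3172 -0.0461  1.2756] 512.1305836191115
scene [1.0244 0.3476 0.8638] 444.55286520235666
sq top [0.5722 0.047  0.129 ] [0.0196 0.0213 0.0195]
sq scene [0.5701 0.0462 0.129 ] [0.0176 0.0197 0.0186]
screws [[0.615  0.0739 0.093 ]
 [0.599  0.004  0.093 ]
 [0.5291 0.0203 0.093 ]
 [0.5448 0.0905 0.093 ]] [0.572  0.0472 0.093 ]
screws [[0.597  0.0051 0.093 ]
 [0.5281 0.0218 0.093 ]
 [0.5436 0.0913 0.093 ]
 [0.6136 0.075  0.093 ]] [0.5706 0.0483 0.093 ]
hub [[ 0.5511 -0.2804  0.046 ]
 [ 0.5266 -0.2997  0.046 ]
 [ 0.5064 -0.2734  0.046 ]
 [ 0.5339 -0.2547  0.046 ]] [ 0.5295 -0.2771  0.046 ] [0.0312 0.0332 0.0333]
hub [[ 0.525  -0.2996  0.046 ]
 [ 0.5059 -0.2728  0.046 ]
 [ 0.533  -0.2504  0.046 ]
 [ 0.5528 -0.276   0.046 ]] [ 0.5292 -0.2747  0.046 ] [0.0329 0.0351 0.0323]
handle top [[ 0.5777 -0.2419  0.075 ]] [[ 0.5733 -0.244   0.075 ]]
```

Request:
arm_command(increments=[0,0,0,-4,0,-3.7,0,0,0,0,-4,0,-3.7,0,0,0,0,-4,0,-3.7,0,0,0,0,-4,0,-3.7,0,0,0,0,-4,0,-3.7,0,0,0,0,-4,0,-3.7,0,0,0,0,-4,0,-3.7,0,0,0,0,-4,0,-3.7,0], grip_force=60)

```text
clock: 1.1
position: [0.3668, 0.1331, 0.4046]
ee_rot: [0.581, -0.581, -0.403, 0.403]
contact_force: [0.4, 0.1, 1.0]
width: 0.0853
```

Request:
arm_command(increments=[0,0,0,-4,0,-3.7,0,0,0,0,-4,0,-3.7,0,0,0,0,-4,0,-3.7,0,0,0,0,-4,0,-3.7,0,0,0,0,-4,0,-3.7,0,0,0,0,-4,0,-3.7,0,0,0,0,-4,0,-3.7,0,0,0,0,-4,0,-3.7,0])

```text
clock: 2.1
position: [0.5318, -0.2705, 0.4042]
ee_rot: [0.582, -0.581, -0.403, 0.403]
contact_force: [0.6, 0.6, 1.3]
width: 0.0854
```

Request:
arm_command(increments=[0,0.18,0,0,0,0,0,0,0.18,0,0,0,0,0,0,0.18,0,0,0,0,0,0,0.18,0,0,0,0,0,0,0.18,0,0,0,0,0,0,0.18,0,0,0,0,0,0,0.18,0,0,0,0,0,0,0.18,0,0,0,0,0])

```text
clock: 3.1
position: [0.5314, -0.2687, 0.4041]
ee_rot: [0.703, -0.702, 0.083, -0.082]
contact_force: [0.4, 0.1, 0.5]
width: 0.0851
```

```bash
cat >> h.py <<'E'
from scipy.spatial.transform import Rotation as Ro
def need(x,y,z,phi):
    """remaining turn about tool y (rad), shift in cm in the tool frame AFTER the turn; x,y = axis, z = TCP height"""
    s=manip.get_state(); q=s["ee_rot"]; R=Ro.from_quat([q[1],q[2],q[3],q[0]]).as_matrix()
    p=np.degrees(np.arctan2(R[1,0],R[0,0])); d=(p-phi+180)%360-180
    a=np.radians(phi); ex=np.array([np.cos(a),np.sin(a),0]); ez=np.array([-np.sin(a),np.cos(a),0])
    D=np.array([x,y,z])-s["position"]
    print("phi",round(p,2),"turn",round(np.radians(d),3),"shift cm",np.round([100*D@ex,-100*D[2],100*D@ez],2),"tilt",np.round(R[2],4),"q",np.round(s["qpos"],2),"F",np.round(s["contact_force"],1),"w",round(s["width"],4))
E
python3 -c "
from h import *
need(.5294,-.276,.189,-53.5)"
```

```text
phi -13.4 turn 0.7 shift cm [ 0.47 21.51 -0.6 ] tilt [-1.1e-03 -1.0e+00  6.0e-04] q [-0.58  0.31  1.46  0.    1.37 -0.35] F [0.4 0.1 0.5] w 0.0851
```

Request:
arm_command(increments=[0,0.175,0,0,0,0,0,0,0.175,0,0,0,0,0,0,0.175,0,0,0,0,0,0,0.175,0,0,0,0,0,0,0,0,0.47,4,-0.6,0,0,0,0,0,5,0,0,0,0,0,0,3,0,0,0,0,0,0,0,0,0])

```text
clock: 4.1
position: [0.5285, -0.2754, 0.2818]
ee_rot: [0.633, -0.632, 0.319, -0.314]
contact_force: [0.6, -0.2, -0.2]
width: 0.0854
```

```bash
python3 -c "
from h import *
import cv2
need(.5294,-.276,.189,-53.5)
for n,(x,y,w,h) in dict(top=(310,160,130,110),scene=(150,100,140,120)).items():
    im=vision.get_image(n)[:,:,::-1]; c=cv2.resize(im[y:y+h,x:x+w],None,fx=4,fy=4,interpolation=2)
    cv2.imwrite(f'pics/{n}1.png',c)
a=[cv2.imread(f'pics/{n}1.png') for n in('top','scene')]
c=np.zeros((480,1080,3),'uint8'); c[:440,:520]=a[0]; c[:,520:]=a[1]; cv2.imwrite('pics/p1.png',cv2.resize(c,(800,356)))
"
```

```text
phi -53.17 turn 0.006 shift cm [0.1  9.28 0.04] tilt [-0.0066 -1.     -0.0022] q [-0.6   0.4   1.64  0.    1.11  0.33] F [ 0.6 -0.2 -0.2] w 0.0854
```

View pics/p1.png

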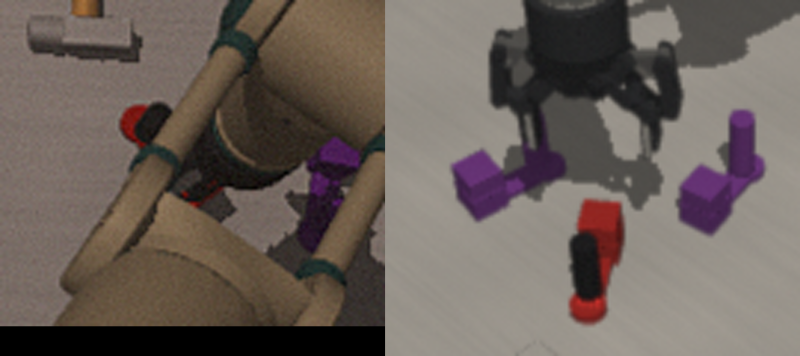

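The scene crop shows the open fingers above and behind the red crank. The hub sits between their lines, and the purple cranks are clear on either side.

Request:
arm_command(increments=[0,0,0,0.1,3,0,0,0,0,0,0,3,0,0,0,0,0,0,2,0,0,0,0,0,0,1.2,0,0,0,0,0,0,0,0,0,0,0,0,0,0,0,0.4])

```text
clock: 4.95
position: [0.5307, -0.2772, 0.194]
ee_rot: [-0.632, 0.632, -0.316, 0.317]
contact_force: [0.8, -1.2, 0.1]
width: 0.0698
```

```bash
cat >> h.py <<'E'
import cv2
def pic(n,x,y,w,h,k,name):
    im=vision.get_image(n)[:,:,::-1]; c=cv2.resize(im[y:y+h,x:x+w],None,fx=k,fy=k,interpolation=2); cv2.imwrite('pics/'+name,c)
E
python3 -c "
from h import *
need(.5294,-.276,.189,-53.5)
pic('scene',150,100,140,120,5,'p2.png')"
```

```text
phi -53.17 turn 0.006 shift cm [-0.18  0.5  -0.03] tilt [ 2.4e-03 -1.0e+00  9.0e-04] q [-0.6   0.49  1.74  0.    0.91  0.33] F [ 0.8 -1.2  0.1] w 0.0698
```

View pics/p2.png

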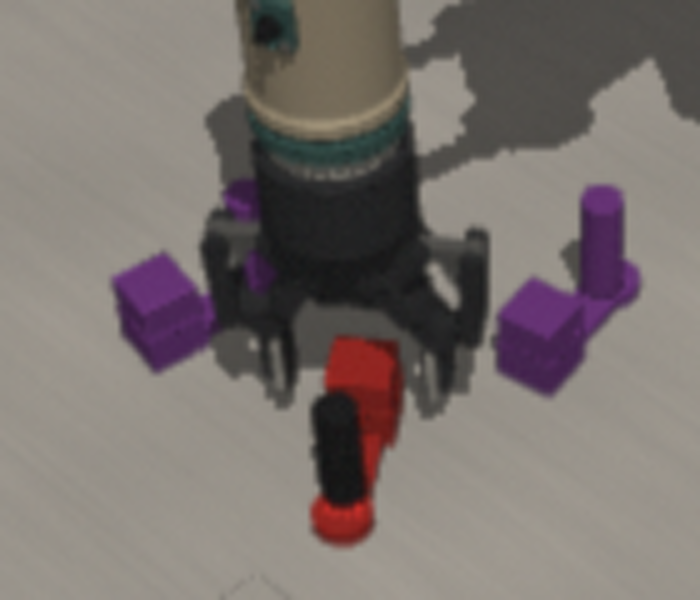

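The fingers straddle the hub (crop 365,370), and the purple cranks are clear. Closing now.

Request:
arm_command(increments=[0,0,0,-0.15,0.4,0,0.5,0,0,0,0,0,0,0.7,0,0,0,0,0,0,0.9,0,0,0,0,0,0,1,0,0,0,0,0,0,1,0,0,0,0,0,0,1], grip_force=60)

```text
clock: 5.75
position: [0.5294, -0.2758, 0.189]
ee_rot: [-0.632, 0.632, -0.316, 0.317]
contact_force: [0.0, -1.5, 5.2]
width: 0.033
```

```bash
python3 -c "
from h import *
need(.5294,-.276,.189,-53.5)"
```

```text
phi -53.17 turn 0.006 shift cm [ 0.01  0.   -0.01] tilt [ 8.e-04 -1.e+00  3.e-04] q [-0.6   0.5   1.75  0.    0.9   0.33] F [ 0.  -1.5  5.2] w 0.033
```

Request:
arm_command(increments=[0,0,0,0,-1,0,1,0,0,0,0,-4,0,1,0,0,0,0,-5,0,1,0,0,0,0,-5,0,1,0,0,0,0,-2,0,1,0,-0.175,0,0,0,0,1,0,-0.175,0,0,0,0,1,0,-0.175,0,0,0,0,1])

```text
clock: 6.75
position: [0.5286, -0.2752, 0.3579]
ee_rot: [0.694, -0.693, 0.14, -0.139]
contact_force: [-0.8, -0.4, -3.4]
width: 0.0329
```

Request:
arm_command(increments=[0,-0.175,0,0,0,0,1,0,0,0,0,0,0,1])

```text
clock: 7.0
position: [0.5288, -0.2753, 0.3579]
ee_rot: [0.703, -0.702, 0.082, -0.08]
contact_force: [1.0, -0.8, -3.8]
width: 0.0331
```

```bash
python3 -c "
from h import *
need(.5715,.0472,.359,-12.9)"
```

```text
phi -13.18 turn -0.005 shift cm [-3.04 -0.11 32.39] tilt [-0.0022 -1.      0.001 ] q [-0.6   0.34  1.53  0.    1.27 -0.37] F [ 1.  -0.8 -3.8] w 0.0331
```

Request:
arm_command(increments=[0,-0.005,0,-0.5,0,5.4,1,0,0,0,-0.5,0,5.4,1,0,0,0,-0.5,0,5.4,1,0,0,0,-0.5,0,5.4,1,0,0,0,-0.5,0,5.4,1,0,0,0,-0.54,0,5.4,1,0,0,0,0,0,0,1])

```text
clock: 7.88
position: [0.5712, 0.0507, 0.3583]
ee_rot: [0.703, -0.702, 0.078, -0.077]
contact_force: [-0.6, -1.5, -3.5]
width: 0.0331
```

```bash
python3 -c "
from h import *
need(.5715,.0472,.359,-12.9)
pic('scene',200,130,200,150,4,'p3.png')
pic('top',180,130,140,110,5,'p4.png')"
```

```text
phi -12.65 turn 0.004 shift cm [ 0.11 -0.07 -0.34] tilt [-0.0015 -1.      0.0017] q [-0.03  0.3   1.58  0.    1.26  0.19] F [-0.6 -1.5 -3.5] w 0.0331
```

View pics/p3.png

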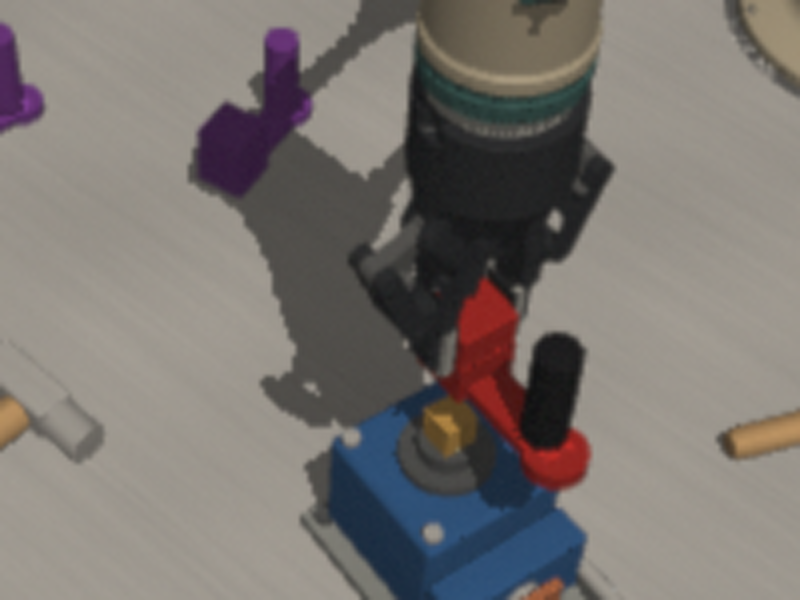

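View pics/p4.png

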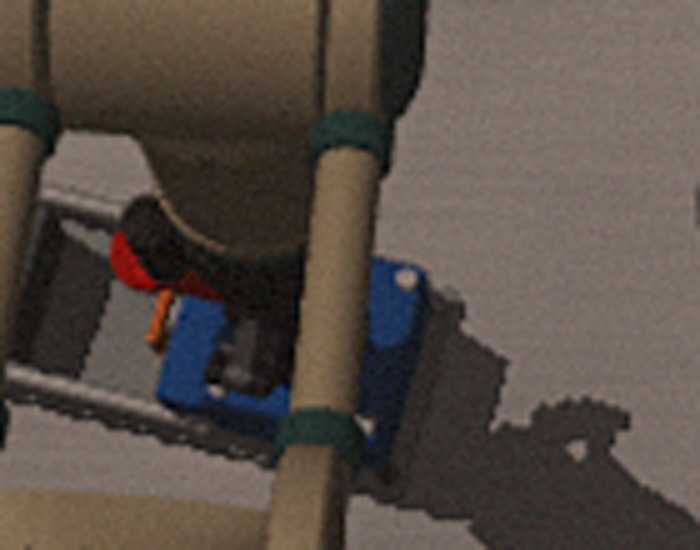

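```bash
python3 -c "
from h import *
s=manip.get_state();p=s['position'];print(p)
a=np.radians(77.3); u=np.array([np.cos(a),np.sin(a),0]); v=np.array([-u[1],u[0],0]); b=p-[0,0,.189]
P=lambda x,y,z:b+x*u+y*v+[0,0,z]
pts=[P(.06,0,.075),P(.017,-.017,.046),P(.017,.017,.046),P(.017,-.017,.01),P(.086,0,.005),P(.06,0,.01)]
print((proj('scene',pts)-[200,130]+.4)*4)
"
```

```text
[0.5711731  0.04751412 0.35830857]
[[553.17146186 349.75607175]
 [458.08063858 344.40356602]
 [514.79723598 312.59315531]
 [452.10235395 390.79993366]
 [570.83241538 478.5542062 ]
 [536.47664087 434.78354831]]
```

Request:
arm_command(increments=[0,0.004,0,0.03,1.3,-0.1,1,0,0,0,0,1.3,0,1,0,0,0,0,0.7,0,1,0,0,0,0,0,0,1])

```text
clock: 8.48
position: [0.5713, 0.0454, 0.3246]
ee_rot: [-0.702, 0.703, -0.081, 0.08]
contact_force: [-0.0, 0.4, -3.0]
width: 0.0336
```

```bash
python3 -c "
from h import *
need(.5713,.0464,.296,-12.9)
pic('scene',260,170,100,75,8,'p5.png')
s=manip.get_state();p=s['position']
a=np.radians(77.2); u=np.array([np.cos(a),np.sin(a),0]); v=np.array([-u[1],u[0],0]); b=p-[0,0,.189]
P=lambda x,y,z:b+x*u+y*v+[0,0,z]
pts=[P(.06,0,.075),P(.017,-.017,.046),P(.017,.017,.046),P(.017,-.017,.01)]
print((proj('scene',pts)-[260,170]+.4)*8)
"
```

```text
phi -13.07 turn -0.003 shift cm [-0.02  2.86  0.1 ] tilt [-2.1e-03 -1.0e+00 -3.0e-04] q [-0.04  0.33  1.63  0.    1.18  0.19] F [-0.   0.4 -3. ] w 0.0336
[[600.66710535 465.07057512]
 [417.63133632 450.63765853]
 [528.05775764 387.91132364]
 [406.61553091 538.08800938]]
```

View pics/p5.png

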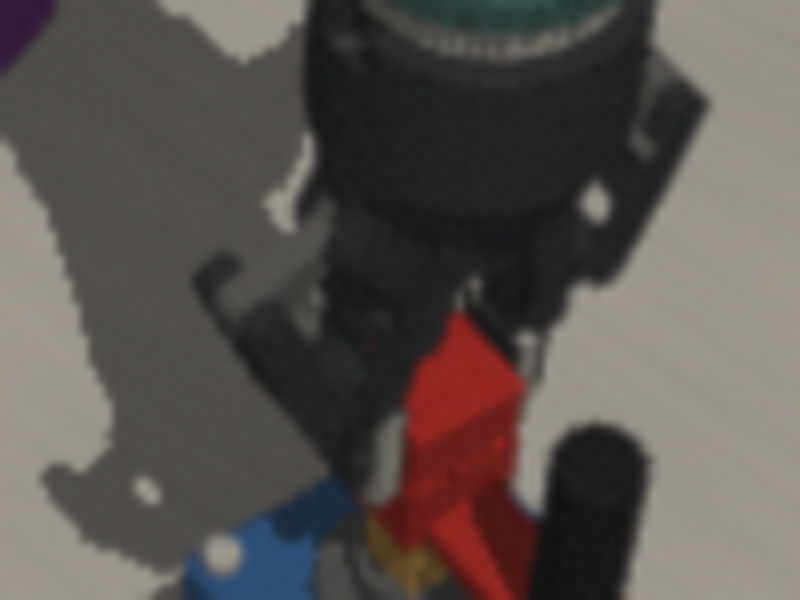

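Request:
arm_command(increments=[0,0,0,0,0,0,1,0,0,0,0,0,0,1])

```text
clock: 8.78
position: [0.5717, 0.046, 0.3262]
ee_rot: [0.703, -0.703, 0.08, -0.08]
contact_force: [-0.3, -0.6, -4.0]
width: 0.0335
```

```bash
python3 -c "
from h import *
need(.5713,.0464,.296,-12.9)"
```

```text
phi -13.01 turn -0.002 shift cm [-0.05  3.02  0.03] tilt [ 1.e-03 -1.e+00  3.e-04] q [-0.04  0.33  1.63  0.    1.18  0.19] F [-0.3 -0.6 -4. ] w 0.0335
```

Request:
arm_command(increments=[0,0,0,-0.03,0.4,0.03,1,0,0,0,0,0.3,0,1,0,0,0,0,0.3,0,1,0,0,0,0,0.3,0,1,0,0,0,0,0,0,1])

```text
clock: 9.4
position: [0.5709, 0.0464, 0.3173]
ee_rot: [0.703, -0.703, 0.079, -0.081]
contact_force: [-7.9, -0.1, 21.7]
width: 0.0333
```

Request:
arm_command(increments=[0,0,0,0,-0.4,0,1,0,0,0,-0.15,0,-0.03,1,0,0,0,0,0.3,0,1,0,0,0,0,0.2,0,1,0,0,0,0,0,0,1])

```text
clock: 10.02
position: [0.5705, 0.0463, 0.3171]
ee_rot: [0.703, -0.702, 0.078, -0.082]
contact_force: [-6.5, 0.3, 27.8]
width: 0.0335
```

```bash
python3 -c "
from h import *
need(.5713,.0464,.296,-12.9);print(manip.get_state()['moment'])"
```

```text
phi -13.0 turn -0.002 shift cm [0.07 2.11 0.03] tilt [ 0.0066 -1.      0.0013] q [-0.04  0.33  1.65  0.    1.15  0.19] F [-6.5  0.3 27.8] w 0.0335
[0.20974835 1.10013762 0.07015486]
```

```bash
python3 -c "
from h import *
pic('scene',280,195,80,60,10,'p6.png')
s=manip.get_state();p=s['position'];print(p)
a=np.radians(77.0); u=np.array([np.cos(a),np.sin(a),0]); v=np.array([-u[1],u[0],0]); b=p-[0,0,.189]
P=lambda x,y,z:b+x*u+y*v+[0,0,z]
pts=[P(.06,0,.075),P(.017,-.017,.046),P(.017,.017,.046),P(.017,-.017,.01)]
print((proj('scene',pts)-[280,195]+.45)*10)
"
```

```text
[0.57049163 0.04631549 0.31715632]
[[552.20084554 357.52854718]
 [325.50124601 337.92529397]
 [462.84234455 260.15103682]
 [311.73937889 445.68091993]]
```

View pics/p6.png

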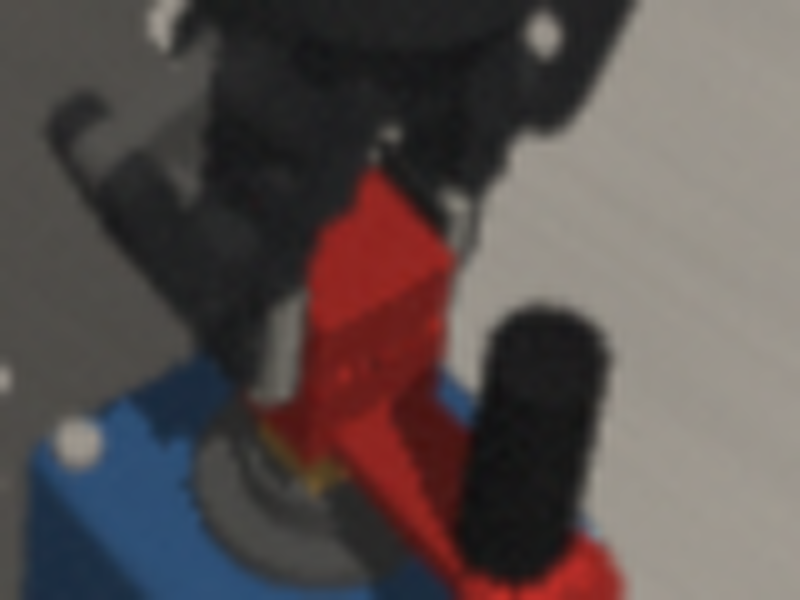

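```bash
python3 -c "
from h import *
np.set_printoptions(precision=4,suppress=True)
T=lambda p:np.array(p)/5+[120,145]-0.4
S3=lambda p:np.array(p)/3+[270,215]-.33
def ang(n,p,z):
    X=back(n,p,z);d=X[1]-X[0];print(n,X[:,:2].ravel(),np.degrees(np.arctan2(d[1],d[0]))%90)
ang('top',T([[75,232],[470,340]]),.02);ang('top',T([[215,80],[500,155]]),.02)
ang('scene',S3([[105,212],[318,470]]),.02)
ang('scene',S3([[230,172],[425,388]]),.02)
# foot corner seen now
X=back('scene',np.array([[320,488]])/10+[280,195]-.45,.107);print('foot',X)
a=np.radians(77.0);u=np.array([np.cos(a),np.sin(a)]);v=np.array([-u[1],u[0]]);print('shaft',X[0,:2]-.01*u+.01*v)
im=cv2.imread('pics/scene0.png');cv2.imwrite('pics/q1.png',cv2.resize(im[218:258,292:336],None,fx=16,fy=14*16//14,interpolation=2))
im=cv2.imread('pics/top0.png');cv2.imwrite('pics/q2.png',cv2.resize(im[172:216,220:264],None,fx=13,fy=13,interpolation=2))
"
```

```text
top [0.5923 0.3225 0.543  0.1221] 76.16167488487285
top [0.6732 0.258  0.6382 0.1118] 76.55178677036166
scene [0.623  0.08   0.6726 0.2972] 77.12486445987894
scene [0.5351 0.1259 0.5802 0.3185] 76.84701463943968
foot [[0.5794 0.0547 0.107 ]]
shaft [0.5674 0.0473]
```

View pics/q1.png

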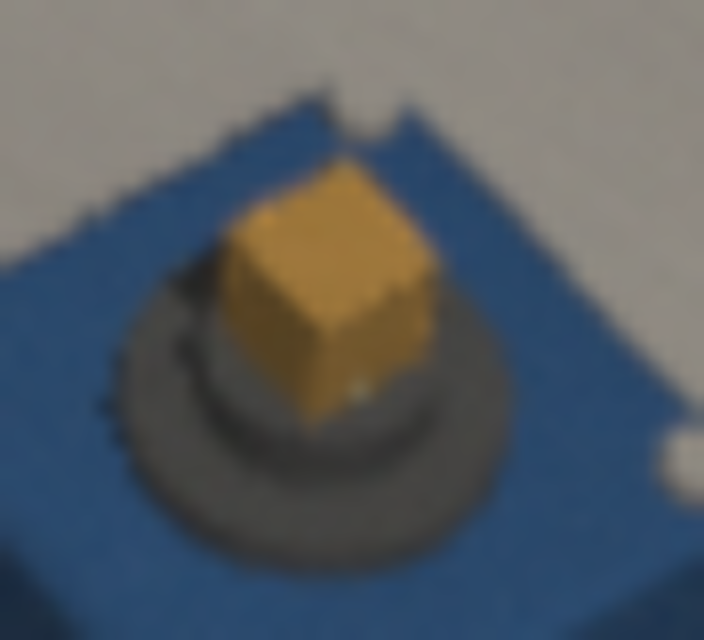

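View pics/q2.png

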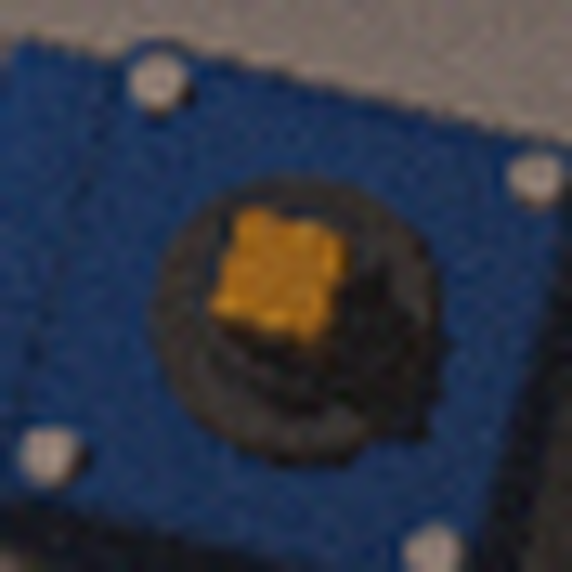

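```bash
python3 -c "
from h import *
np.set_printoptions(precision=4,suppress=True)
Q=lambda p:np.array(p)/16+[292,218]-.47
c=Q([[345,158],[438,258],[322,330],[228,238]]);X=back('scene',c,.129);print(X,X.mean(0))
d=[X[1]-X[0],X[2]-X[1],X[3]-X[2],X[0]-X[3]]
print([np.degrees(np.arctan2(e[1],e[0]))%90 for e in d],[np.linalg.norm(e) for e in d])
X=back('scene',Q([[315,425]]),.107);a=np.radians(76.9);u=np.array([np.cos(a),np.sin(a)]);v=np.array([-u[1],u[0]]);print('shaft',X[0,:2]-.01*u+.01*v)
# outer flange circle top (z .09?) extents
T=lambda p:np.array(p)/13+[220,172]-.46
c=T([[250,205],[346,233],[312,342],[208,310]]);X=back('top',c,.129);print(X.mean(0))
d=[X[1]-X[0],X[2]-X[1],X[3]-X[2],X[0]-X[3]]
print([np.degrees(np.arctan2(e[1],e[0]))%90 for e in d],[np.linalg.norm(e) for e in d])
"
```

```text
[[0.5592 0.0401 0.129 ]
 [0.5635 0.059  0.129 ]
 [0.5823 0.0553 0.129 ]
 [0.5793 0.0373 0.129 ]] [0.5711 0.0479 0.129 ]
[np.float64(77.31863177407129), np.float64(78.91555773469696), np.float64(80.72429184734565), np.float64(81.93369329275745)] [np.float64(0.019302276543951516), np.float64(0.019172068891223977), np.float64(0.01823430732254252), np.float64(0.020313693290973503)]
shaft [0.5693 0.048 ]
[0.5719 0.0472 0.129 ]
[np.float64(75.03943149063527), np.float64(75.32781817907568), np.float64(74.22947004102127), np.float64(71.06094826345198)] [np.float64(0.017736255397550114), np.float64(0.020485880819122528), np.float64(0.019247130403602316), np.float64(0.020262372188397704)]
```

Request:
arm_command(increments=[0,0,0,0,-0.4,0,1,0,0,0,0,0,0.22,1,0,0,0,0,0.3,0,1,0,0,0,0,0.3,0,1,0,0,0,0,0,0,1])

```text
clock: 10.7
position: [0.5706, 0.0473, 0.3168]
ee_rot: [-0.701, 0.704, -0.077, 0.082]
contact_force: [-10.3, -4.4, 38.5]
width: 0.033
```

```bash
python3 -c "
from h import *
need(.5713,.0464,.296,-12.9);print(manip.get_state()['moment'])"
```

```text
phi -12.95 turn -0.001 shift cm [ 0.09  2.08 -0.07] tilt [ 0.0072 -1.     -0.0025] q [-0.04  0.33  1.65 -0.    1.15  0.19] F [-10.3  -4.4  38.5] w 0.033
[-0.62091815  1.73353404  0.11580672]
```

Request:
arm_command(increments=[0,0,0,0,-0.5,0,1,0,0,0,0,-0.3,0,1,0,0,0,0,0,0,1,0,0,0,0,0,0,1])

```text
clock: 11.2
position: [0.5706, 0.0484, 0.3175]
ee_rot: [-0.702, 0.703, -0.08, 0.08]
contact_force: [-0.4, -2.2, 5.5]
width: 0.0333
```

```bash
python3 -c "
from h import *
need(.5713,.0464,.296,-12.9);print(manip.get_state()['moment'])
pic('scene',280,185,80,60,10,'p7.png')
p=manip.get_state()['position'];print(p)
pic('top',200,160,80,60,10,'p8.png')
a=np.radians(77.0); u=np.array([np.cos(a),np.sin(a),0]); v=np.array([-u[1],u[0],0]); b=p-[0,0,.189]
P=lambda x,y,z:b+x*u+y*v+[0,0,z]
pts=[P(.06,0,.075),P(.017,-.017,.046),P(.017,.017,.046),P(.017,-.017,.01)]
print((proj('scene',pts)-[280,185]+.45)*10)
"
```

```text
phi -13.0 turn -0.002 shift cm [ 0.11  2.15 -0.18] tilt [ 3.e-04 -1.e+00 -4.e-04] q [-0.04  0.33  1.65 -0.    1.16  0.19] F [-0.4 -2.2  5.5] w 0.0333
[-0.46920013 -0.05784215  0.04268759]
[0.57062782 0.04837386 0.31754272]
[[560.84388695 462.83916288]
 [333.43411227 442.97062608]
 [470.85512738 365.01456013]
 [319.40397478 550.71692738]]
```

View pics/p7.png

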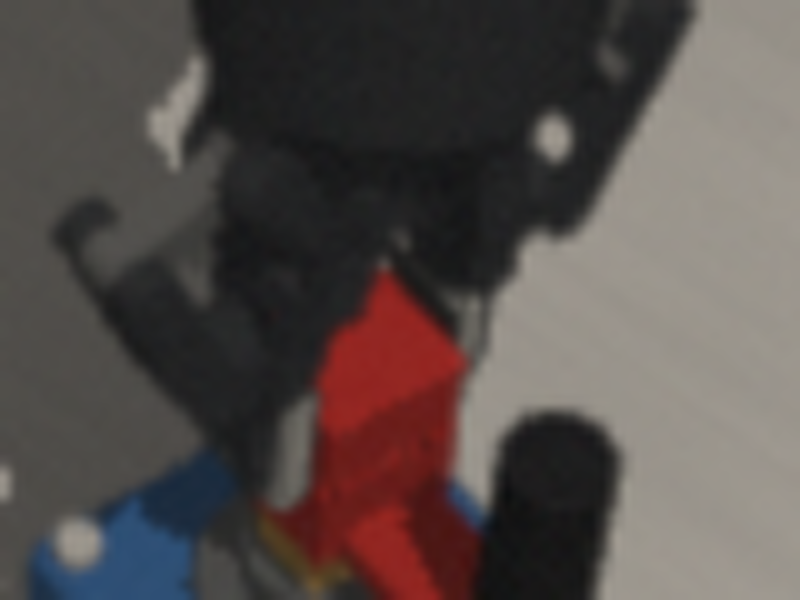

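View pics/p8.png

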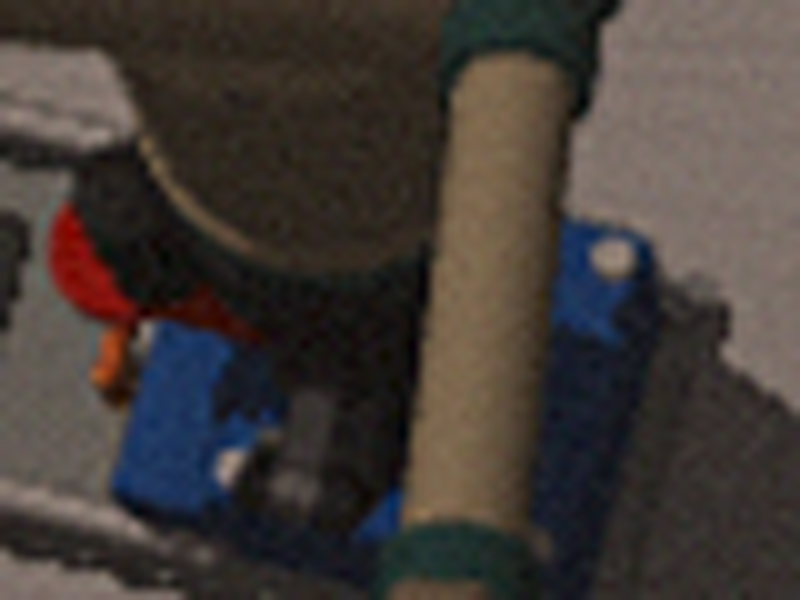

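Request:
arm_command(increments=[0,0,0,0,-0.3,0,1,0,0,0,0.1,0,0.05,1,0,0,0,0,0,0,1,0,0,0,0,0.3,0,1,0,0,0,0,0.2,0,1,0,0,0,0,0,0,1], grip_force=90)

```text
clock: 12.05
position: [0.5714, 0.0488, 0.3154]
ee_rot: [0.703, -0.703, 0.08, -0.08]
contact_force: [0.8, 0.5, -4.3]
width: 0.033
```

```bash
python3 -c "
from h import *
need(.5719,.0489,.296,-12.9);print(manip.get_state()['moment'],manip.get_state()['position'])"
```

```text
phi -13.0 turn -0.002 shift cm [0.04 1.94 0.03] tilt [-1.e-04 -1.e+00  1.e-04] q [-0.04  0.34  1.65  0.    1.16  0.19] F [ 0.8  0.5 -4.3] w 0.033
[ 0.00059758 -0.11237523 -0.01232349] [0.57142054 0.04875312 0.31540735]
```

Request:
arm_command(increments=[0,0,0,0,0.3,0,1,0,0,0,0,0.3,0,1,0,0,0,0,0.3,0,1,0,0,0,0,0,0,1])

```text
clock: 12.55
position: [0.5714, 0.0487, 0.3064]
ee_rot: [0.703, -0.703, 0.08, -0.08]
contact_force: [0.7, -0.9, -3.6]
width: 0.0329
```

It's sliding in with no contact force, so I'll continue down to the seat.

Request:
arm_command(increments=[0,0,0,0,0.3,0,1,0,0,0,0,0.3,0,1,0,0,0,0,0.3,0,1,0,0,0,0,0.15,0,1,0,0,0,0,0,0,1])

```text
clock: 13.18
position: [0.5714, 0.0487, 0.2962]
ee_rot: [0.703, -0.703, 0.08, -0.08]
contact_force: [0.0, 0.0, -3.1]
width: 0.0327
```

```bash
python3 -c "
from h import *
need(.5719,.0489,.296,-12.9);print(manip.get_state()['moment'],manip.get_state()['position'])
pic('scene',260,180,100,75,8,'p9.png')"
```

```text
phi -13.0 turn -0.002 shift cm [0.04 0.02 0.03] tilt [ 1.e-04 -1.e+00  0.e+00] q [-0.04  0.35  1.67  0.    1.11  0.19] F [ 0.   0.  -3.1] w 0.0327
[-0.02546914 -0.13837551  0.01621678] [0.57142844 0.04873962 0.29616985]
```

View pics/p9.png

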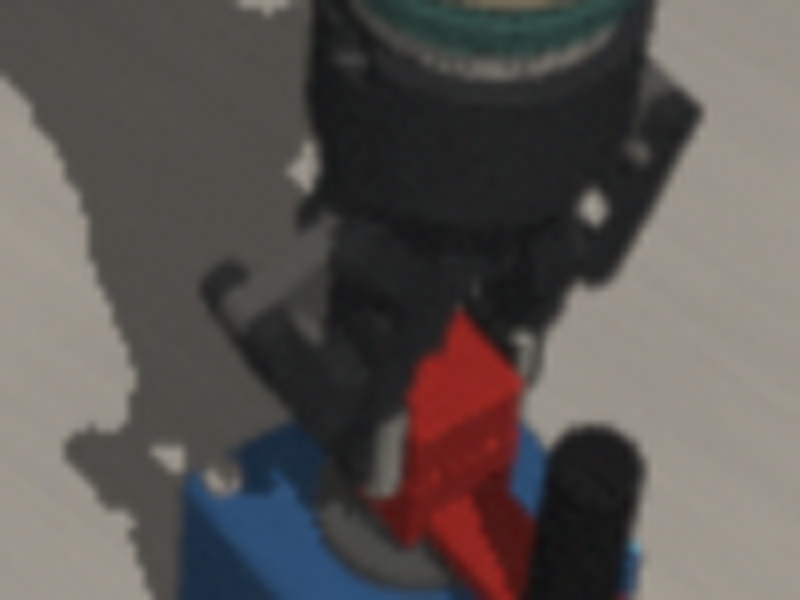

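Request:
arm_command(increments=[0,0,0,0,0.15,0,1,0,0,0,0,0.1,0,1,0,0,0,0,0,0,1])

```text
clock: 13.6
position: [0.5712, 0.0488, 0.2961]
ee_rot: [0.703, -0.703, 0.08, -0.081]
contact_force: [-3.5, -0.4, 10.5]
width: 0.0326
```

Request:
arm_command(increments=[0,0,0,0,-0.2,0,0.7,0,0,0,0,0,0,0.3,0,0,0,0,0,0,0,0,0,0,0,0,0,0,0,0,0,0,0,0,0,0,0,0,0,-1,0,0,0,0,0,0,-1.3,0,0,0,0,0,0,0,0,0])

```text
clock: 14.6
position: [0.572, 0.0488, 0.3206]
ee_rot: [0.703, -0.702, 0.079, -0.081]
contact_force: [1.1, 0.2, 0.0]
width: 0.0853
```

```bash
python3 -c "
from h import *
need(.5714+.06*.225,.0473+.06*.974,.317,-13.0)
pic('scene',260,180,100,75,8,'p10.png')
pic('top',200,160,80,60,10,'p11.png')"
```

```text
phi -13.0 turn -0.0 shift cm [-0.02  0.36  5.84] tilt [ 3.7e-03 -1.0e+00  8.0e-04] q [-0.04  0.33  1.64  0.    1.16  0.19] F [1.1 0.2 0. ] w 0.0853
```

View pics/p10.png

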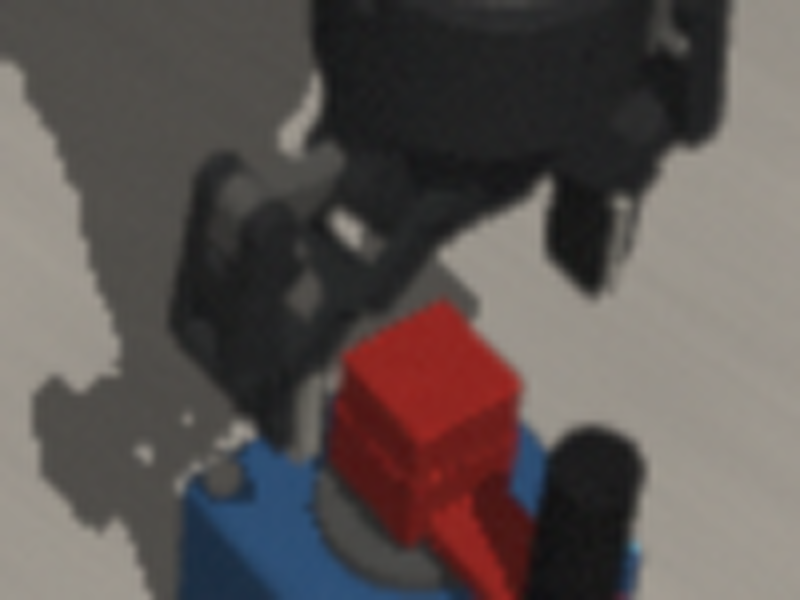

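The crank sits on the shaft: hub top centre is at crop (435,371), the underside is at the shoulder, and the fingers are clear. Moving to the handle next.

Request:
arm_command(increments=[0,0,0,0,0,3,0,0,0,0,0,0,2.84,0,0,0,0,0,0.3,0,0,0,0,0,0,0,0,0.4,0,0,0,0,0,0,0.8,0,0,0,0,0,0,1,0,0,0,0,0,0,1,0,0,0,0,0,0,1], grip_force=50)

```text
clock: 15.7
position: [0.5845, 0.1053, 0.3159]
ee_rot: [-0.702, 0.703, -0.08, 0.08]
contact_force: [-0.5, -0.5, 0.3]
width: 0.0229
```

```bash
python3 -c "
from h import *
need(.5714+.06*.225,.0473+.06*.974,.317,-13.0)
print(manip.get_state()['position'])
pic('scene',260,180,100,75,8,'p12.png')"
```

```text
phi -13.02 turn -0.0 shift cm [ 0.03 -0.11  0.05] tilt [ 3.e-04 -1.e+00 -4.e-04] q [ 0.06  0.36  1.6  -0.    1.17  0.29] F [-0.5 -0.5  0.3] w 0.0229
[0.58449025 0.10528664 0.31588533]
```

View pics/p12.png

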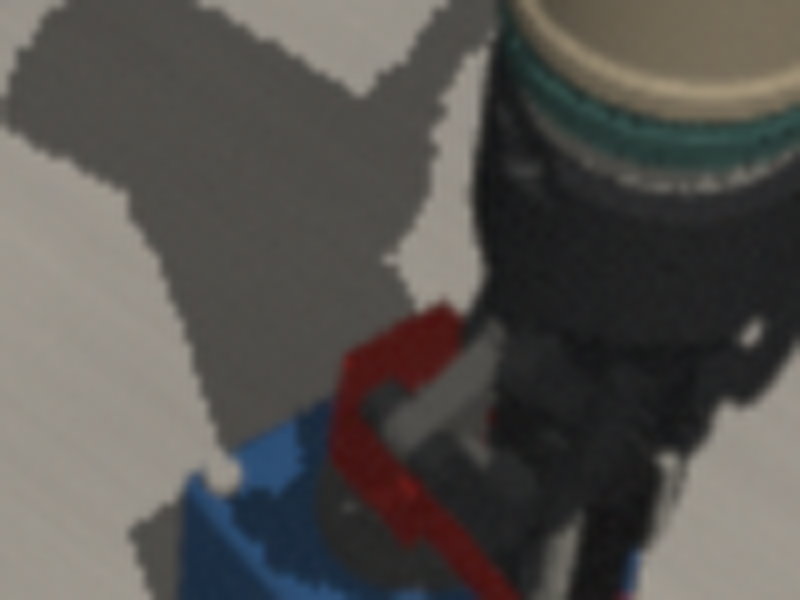

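Request:
arm_command(increments=[0,0,0,1.55,0,-0.2,1,0,0,0,1.45,0,-0.6,1,0,0,0,1.24,0,-0.95,1,0,0,0,0.95,0,-1.24,1,0,0,0,0.6,0,-1.45,1,0,0,0,0.2,0,-1.55,1])

```text
clock: 16.5
position: [0.6305, 0.0338, 0.3159]
ee_rot: [0.704, -0.701, 0.08, -0.081]
contact_force: [-3.9, 6.5, 3.3]
width: 0.0224
```

```bash
cat >> h.py <<'E'
def wind(c=(.5714,.0473)):
    s=manip.get_state();p=s['position'];a=np.radians(-13.0);ex=np.array([np.cos(a),np.sin(a)]);ez=np.array([-np.sin(a),np.cos(a)])
    d=p[:2]-np.array(c);q=np.array([d@ex,d@ez])*100;r=np.hypot(*q);psi=np.arctan2(q[1],q[0])
    F=s['contact_force'];f=np.array([F[:2]@ex,F[:2]@ez]);er=q/r;et=np.array([er[1],-er[0]])
    print('t',s['clock'],'rel',q.round(3),'r',r.round(3),'psi',np.degrees(psi).round(1),'resist(N, + opposes cw)',(-f@et).round(1),'radial',(f@er).round(1),'Fz',F[2].round(1),'z',p[2].round(4),'w',round(s['width'],4))
E
python3 -c "
from h import *
wind()"
```

```text
t 16.5 rel [6.058 0.011] r 6.058 psi 0.1 resist(N, + opposes cw) 5.4 radial -5.2 Fz 3.3 z 0.3159 w 0.0224
```

Request:
arm_command(increments=[0,0,0,-0.22,0,-1.55,1,0,0,0,-0.62,0,-1.45,1,0,0,0,-0.95,0,-1.24,1,0,0,0,-1.24,0,-0.95,1,0,0,0,-1.45,0,-0.6,1,0,0,0,-1.55,0,-0.2,1])

```text
clock: 17.25
position: [0.5592, -0.0123, 0.3163]
ee_rot: [-0.702, 0.703, -0.078, 0.083]
contact_force: [5.1, 0.2, -1.2]
width: 0.0227
```

```bash
python3 -c "
from h import *
wind()"
```

```text
t 17.25 rel [ 0.156 -6.086] r 6.088 psi -88.5 resist(N, + opposes cw) 4.9 radial -1.2 Fz -1.2 z 0.3163 w 0.0227
```

Request:
arm_command(increments=[0,0,0,-1.55,0,0.2,1,0,0,0,-1.45,0,0.6,1,0,0,0,-1.24,0,0.95,1,0,0,0,-0.95,0,1.24,1,0,0,0,-0.6,0,1.45,1,0,0,0,-0.2,0,1.55,1])

```text
clock: 18.0
position: [0.5125, 0.0609, 0.316]
ee_rot: [-0.702, 0.704, -0.079, 0.081]
contact_force: [5.9, -6.2, -1.5]
width: 0.0227
```

```bash
python3 -c "
from h import *
wind()
pic('scene',200,150,200,150,4,'p13.png')"
```

```text
t 18.0 rel [-6.042e+00  5.000e-03] r 6.042 psi 180.0 resist(N, + opposes cw) 4.7 radial -7.1 Fz -1.5 z 0.316 w 0.0227
```

View pics/p13.png

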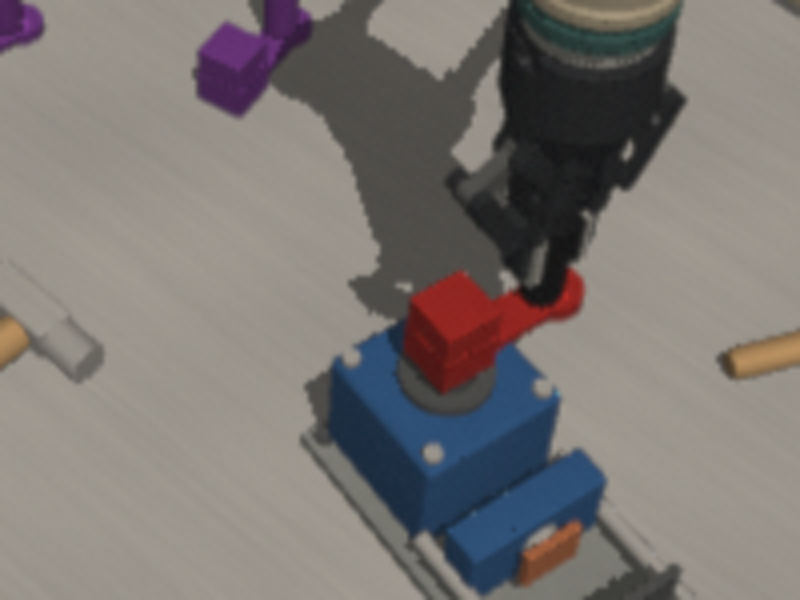

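The picture shows the crank turning with the handle, still down on the shoulder, and the jaw advanced past the gearbox (crop 525,520). I'll finish turn 1.

Request:
arm_command(increments=[0,0,0,0.25,0,1.55,1,0,0,0,0.6,0,1.45,1,0,0,0,0.95,0,1.24,1,0,0,0,1.24,0,0.95,1,0,0,0,1.45,0,0.6,1,0,0,0,1.55,0,0.2,1])

```text
clock: 18.8
position: [0.5821, 0.1063, 0.3155]
ee_rot: [-0.702, 0.703, -0.083, 0.077]
contact_force: [-5.1, -1.6, 6.0]
width: 0.0232
```

```bash
python3 -c "
from h import *
wind()"
```

```text
t 18.8 rel [-0.282  5.988] r 5.995 psi 92.7 resist(N, + opposes cw) 4.7 radial -2.5 Fz 6.0 z 0.3155 w 0.0232
```

Request:
arm_command(increments=[0,0,0,1.55,0,-0.2,1,0,0,0,1.45,0,-0.6,1,0,0,0,1.22,0,-0.95,1,0,0,0,0.93,0,-1.24,1,0,0,0,0.57,0,-1.45,1,0,0,0,0.17,0,-1.55,1])

```text
clock: 19.55
position: [0.6298, 0.0363, 0.3163]
ee_rot: [0.705, -0.7, 0.079, -0.082]
contact_force: [6.6, 4.3, 1.4]
width: 0.0226
```

```bash
python3 -c "
from h import *
wind()"
```

```text
t 19.55 rel [5.936 0.24 ] r 5.94 psi 2.3 resist(N, + opposes cw) 5.5 radial 5.7 Fz 1.4 z 0.3163 w 0.0226
```

Request:
arm_command(increments=[0,0,0,-0.2,0,-1.55,1,0,0,0,-0.6,0,-1.45,1,0,0,0,-0.95,0,-1.24,1,0,0,0,-1.24,0,-0.95,1,0,0,0,-1.45,0,-0.6,1,0,0,0,-1.55,0,-0.2,1])

```text
clock: 20.3
position: [0.5572, -0.0115, 0.3163]
ee_rot: [-0.702, 0.703, -0.079, 0.081]
contact_force: [4.3, -2.6, 1.2]
width: 0.0231
```

```bash
python3 -c "
from h import *
wind()"
```

```text
t 20.3 rel [-0.059 -6.046] r 6.047 psi -90.6 resist(N, + opposes cw) 4.8 radial 1.5 Fz 1.2 z 0.3163 w 0.0231
```

Request:
arm_command(increments=[0,0,0,-1.55,0,0.2,1,0,0,0,-1.45,0,0.6,1,0,0,0,-1.22,0,0.95,1,0,0,0,-0.93,0,1.24,1,0,0,0,-0.58,0,1.45,1,0,0,0,-0.18,0,1.55,1])

```text
clock: 21.05
position: [0.5127, 0.0613, 0.316]
ee_rot: [-0.702, 0.703, -0.079, 0.08]
contact_force: [6.3, -6.4, 0.2]
width: 0.0233
```

```bash
python3 -c "
from h import *
wind()
pic('scene',230,190,200,150,4,'p14.png')"
```

```text
t 21.05 rel [-6.029  0.042] r 6.03 psi 179.6 resist(N, + opposes cw) 4.8 radial -7.6 Fz 0.2 z 0.316 w 0.0233
```

View pics/p14.png

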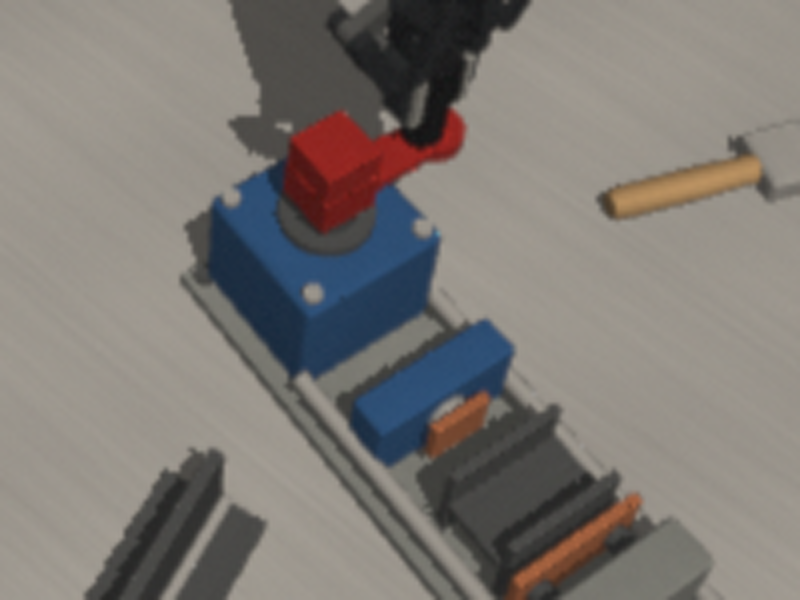

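After 1.75 turns the foot (crop 455,425) is still short of the beam and the crank is seated. Continuing.

Request:
arm_command(increments=[0,0,0,0.25,0,1.55,1,0,0,0,0.62,0,1.45,1,0,0,0,0.95,0,1.24,1,0,0,0,1.24,0,0.95,1,0,0,0,1.45,0,0.6,1,0,0,0,1.55,0,0.2,1])

```text
clock: 21.85
position: [0.5825, 0.1063, 0.3154]
ee_rot: [-0.702, 0.703, -0.083, 0.076]
contact_force: [-4.8, -3.1, 6.8]
width: 0.0231
```

```bash
python3 -c "
from h import *
wind()"
```

```text
t 21.85 rel [-0.248  6.002] r 6.007 psi 92.4 resist(N, + opposes cw) 4.1 radial -3.9 Fz 6.8 z 0.3154 w 0.0231
```

Request:
arm_command(increments=[0,0,0,1.55,0,-0.2,1,0,0,0,1.45,0,-0.6,1,0,0,0,1.24,0,-0.95,1,0,0,0,0.95,0,-1.24,1,0,0,0,0.58,0,-1.45,1,0,0,0,0.18,0,-1.55,1])

```text
clock: 22.6
position: [0.6303, 0.0365, 0.3162]
ee_rot: [0.705, -0.7, 0.079, -0.081]
contact_force: [4.9, 4.4, 1.2]
width: 0.0229
```

```bash
python3 -c "
from h import *
wind()"
```

```text
t 22.6 rel [5.983 0.277] r 5.989 psi 2.6 resist(N, + opposes cw) 5.2 radial 4.1 Fz 1.2 z 0.3162 w 0.0229
```

Request:
arm_command(increments=[0,0,0,-0.2,0,-1.55,1,0,0,0,-0.6,0,-1.45,1,0,0,0,-0.95,0,-1.24,1,0,0,0,-1.24,0,-0.95,1,0,0,0,-1.45,0,-0.6,1,0,0,0,-1.55,0,-0.2,1])

```text
clock: 23.35
position: [0.5583, -0.0116, 0.3163]
ee_rot: [-0.702, 0.703, -0.079, 0.081]
contact_force: [4.1, -6.1, 1.7]
width: 0.0229
```

```bash
python3 -c "
from h import *
wind()
pic('scene',280,250,140,105,5,'p15.png')"
```

```text
t 23.35 rel [ 0.048 -6.038] r 6.038 psi -89.5 resist(N, + opposes cw) 5.4 radial 5.0 Fz 1.7 z 0.3163 w 0.0229
```

View pics/p15.png

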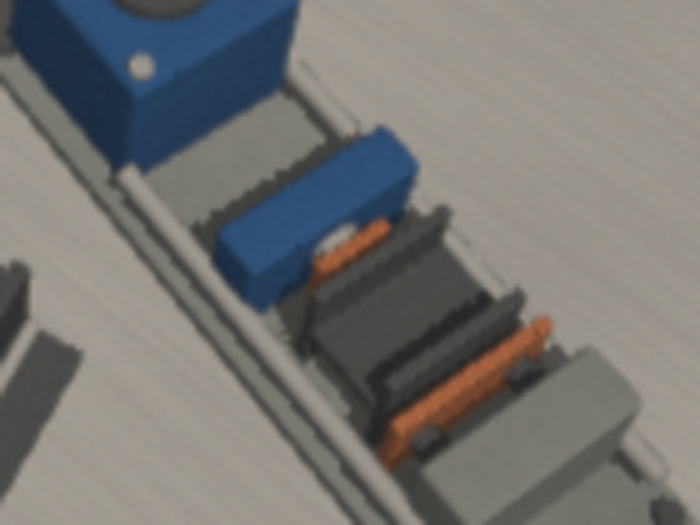

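At 2.5 turns the foot is about at the beam, and a small beam-to-stop gap remains. Now smaller steps.

Request:
arm_command(increments=[0,0,0,-1.55,0,0.2,1,0,0,0,-1.45,0,0.6,1,0,0,0,-1.24,0,0.95,1])

```text
clock: 23.78
position: [0.5199, 0.0159, 0.3161]
ee_rot: [-0.702, 0.703, -0.08, 0.08]
contact_force: [3.4, -3.2, 3.0]
width: 0.0228
```

```bash
python3 -c "
from h import *
wind()"
```

```text
t 23.775 rel [-4.315 -4.224] r 6.038 psi -135.6 resist(N, + opposes cw) 4.5 radial -1.3 Fz 3.0 z 0.3161 w 0.0228
```

Request:
arm_command(increments=[0,0,0,-0.93,0,1.24,1,0,0,0,-0.58,0,1.45,1,0,0,0,-0.18,0,1.55,1])

```text
clock: 24.15
position: [0.5132, 0.0615, 0.3159]
ee_rot: [-0.702, 0.703, -0.08, 0.08]
contact_force: [3.0, -6.0, 1.6]
width: 0.0226
```

```bash
python3 -c "
from h import *
wind()
pic('scene',280,250,140,105,5,'p16.png')"
```

```text
t 24.15 rel [-5.989  0.075] r 5.989 psi 179.3 resist(N, + opposes cw) 5.1 radial -4.3 Fz 1.6 z 0.3159 w 0.0226
```

View pics/p16.png

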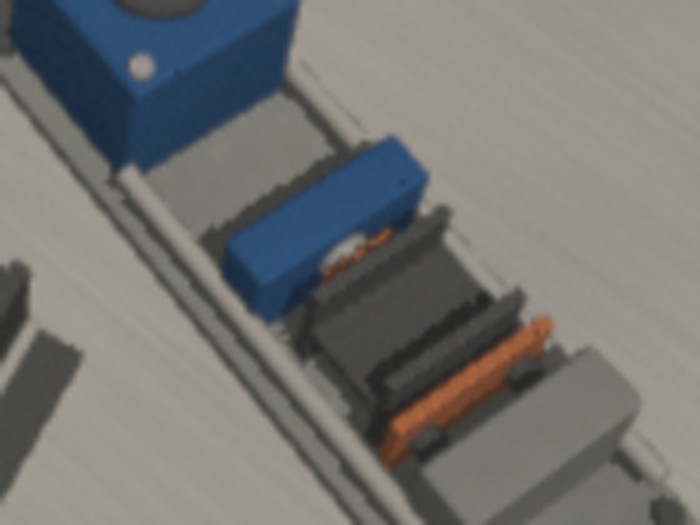

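Request:
arm_command(increments=[0,0,0,0.22,0,1.55,1,0,0,0,0.6,0,1.45,1,0,0,0,0.95,0,1.24,1])

```text
clock: 24.58
position: [0.5395, 0.0979, 0.3156]
ee_rot: [-0.701, 0.704, -0.081, 0.078]
contact_force: [1.0, -9.1, 4.3]
width: 0.0226
```

```bash
python3 -c "
from h import *
wind()"
```

```text
t 24.575 rel [-4.247  4.211] r 5.98 psi 135.2 resist(N, + opposes cw) 4.0 radial -8.2 Fz 4.3 z 0.3156 w 0.0226
```

Request:
arm_command(increments=[0,0,0,1.24,0,0.95,1,0,0,0,1.45,0,0.6,1,0,0,0,1.55,0,0.2,1])

```text
clock: 24.95
position: [0.5832, 0.1061, 0.3153]
ee_rot: [-0.702, 0.703, -0.083, 0.076]
contact_force: [-6.0, -4.4, 7.9]
width: 0.0229
```

```bash
python3 -c "
from h import *
wind()
pic('scene',280,250,140,105,5,'p17.png')"
```

```text
t 24.95 rel [-0.171  6.   ] r 6.002 psi 91.6 resist(N, + opposes cw) 5.0 radial -5.5 Fz 7.9 z 0.3153 w 0.0229
```

View pics/p17.png

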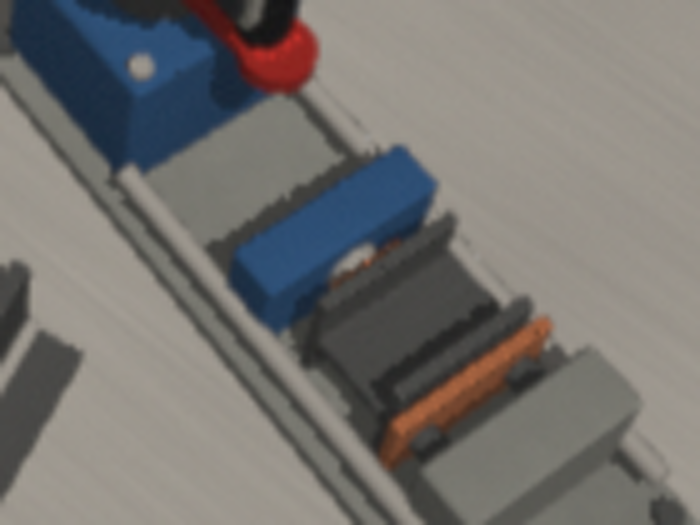

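At 3.0 turns the beam has started to move (upper end crop 445→455). The gap to the copper face is about 2 mm. Now 30° steps.

Request:
arm_command(increments=[0,0,0,1.55,0,-0.2,1,0,0,0,1.45,0,-0.6,1])

```text
clock: 25.25
position: [0.6106, 0.093, 0.3154]
ee_rot: [0.704, -0.701, 0.083, -0.077]
contact_force: [-4.1, 2.3, 7.0]
width: 0.023
```

```bash
python3 -c "
from h import *
wind()"
```

```text
t 25.25 rel [2.796 5.335] r 6.023 psi 62.3 resist(N, + opposes cw) 4.6 radial -0.9 Fz 7.0 z 0.3154 w 0.023
```

Request:
arm_command(increments=[0,0,0,1.24,0,-0.95,1,0,0,0,0.95,0,-1.24,1])

```text
clock: 25.5
position: [0.6282, 0.0676, 0.3156]
ee_rot: [0.705, -0.7, 0.082, -0.078]
contact_force: [-2.6, 5.8, 6.4]
width: 0.0227
```

```bash
python3 -c "
from h import *
wind()
pic('scene',280,250,140,105,5,'p18.png')"
```

```text
t 25.5 rel [5.078 3.26 ] r 6.034 psi 32.7 resist(N, + opposes cw) 6.3 radial -0.4 Fz 6.4 z 0.3156 w 0.0227
```

View pics/p18.png

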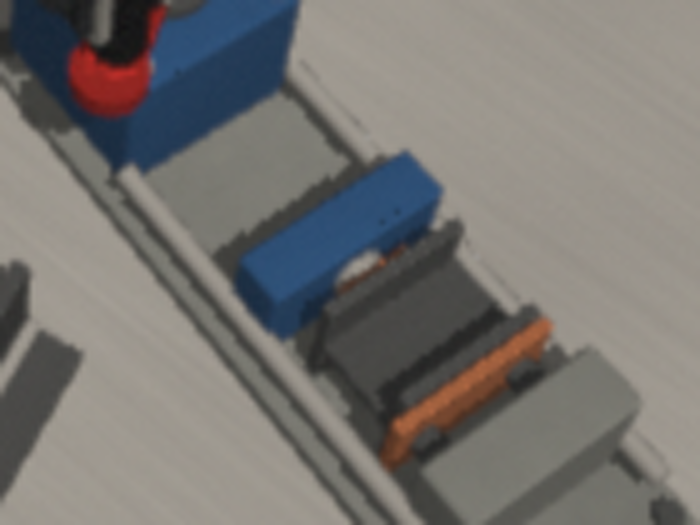

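Resistance rose to 6.3 N and the beam now looks close against the copper face. I'll go one 15° step and pause.

Request:
arm_command(increments=[0,0,0,0.58,0,-1.45,1])

```text
clock: 25.68
position: [0.6313, 0.0531, 0.3159]
ee_rot: [0.706, -0.699, 0.081, -0.079]
contact_force: [1.7, 7.1, 4.8]
width: 0.0231
```

```bash
python3 -c "
from h import *
wind()"
```

```text
t 25.675 rel [5.708 1.911] r 6.019 psi 18.5 resist(N, + opposes cw) 6.9 radial 2.4 Fz 4.8 z 0.3159 w 0.0231
```

Request:
arm_command(increments=[0,0,0,0,0,0,1,0,0,0,0,0,0,1])

```text
clock: 25.92
position: [0.6315, 0.0515, 0.3158]
ee_rot: [0.704, -0.701, 0.081, -0.08]
contact_force: [1.6, 4.4, 5.3]
width: 0.023
```

```bash
python3 -c "
from h import *
wind()"
```

```text
t 25.925 rel [5.758 1.765] r 6.023 psi 17.0 resist(N, + opposes cw) 4.3 radial 1.9 Fz 5.3 z 0.3158 w 0.023
```

Request:
arm_command(increments=[0,0,0,0.2,0,-1.55,1])

```text
clock: 26.05
position: [0.6307, 0.0375, 0.316]
ee_rot: [0.706, -0.7, 0.079, -0.08]
contact_force: [3.1, 7.7, 2.9]
width: 0.023
```

```bash
python3 -c "
from h import *
wind()"
```

```text
t 26.05 rel [5.999 0.376] r 6.011 psi 3.6 resist(N, + opposes cw) 8.1 radial 1.8 Fz 2.9 z 0.316 w 0.023
```

Request:
arm_command(increments=[0,0,0,0,0,0,1,0,0,0,0,0,0,1])

```text
clock: 26.3
position: [0.6305, 0.0358, 0.3159]
ee_rot: [0.704, -0.701, 0.08, -0.08]
contact_force: [3.7, 4.5, 3.7]
width: 0.0228
```

```bash
python3 -c "
from h import *
wind()
pic('scene',280,250,140,105,5,'p19.png')"
```

```text
t 26.3 rel [6.022 0.208] r 6.025 psi 2.0 resist(N, + opposes cw) 5.2 radial 2.8 Fz 3.7 z 0.3159 w 0.0228
```

View pics/p19.png

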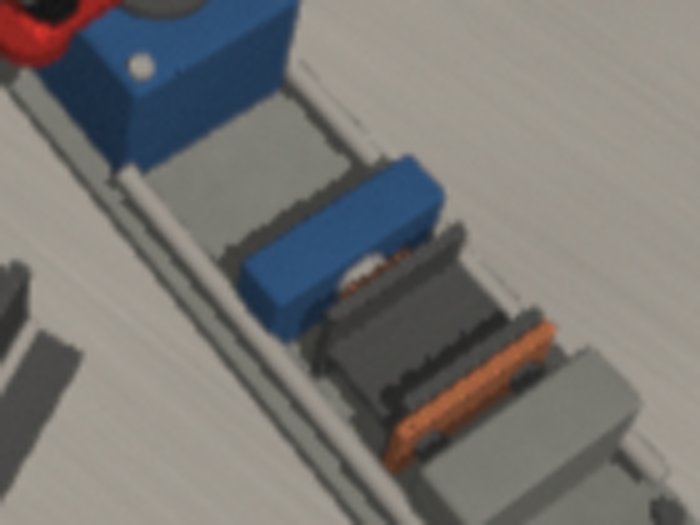

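Moving resistance is 8.1 N against about 5.2 N measured free at this spot, and the sprung copper face has just begun to yield (crop 552→556). That is in the right band, so I stop winding. I'll release with a small opening because the hub is on the inner side.

Request:
arm_command(increments=[0,0,0,0,0,0,0.6,0,0,0,0,0,0,0.6,0,0,0,0,0,0,0.6])

```text
clock: 26.72
position: [0.6297, 0.0337, 0.315]
ee_rot: [-0.702, 0.703, -0.081, 0.079]
contact_force: [-0.4, -0.1, -0.2]
width: 0.034
```

```bash
python3 -c "
from h import *
wind()
pic('scene',250,190,120,90,6,'p20.png')"
```

```text
t 26.725 rel [ 5.987 -0.015] r 5.987 psi -0.1 resist(N, + opposes cw) -0.2 radial -0.4 Fz -0.2 z 0.315 w 0.034
```

View pics/p20.png

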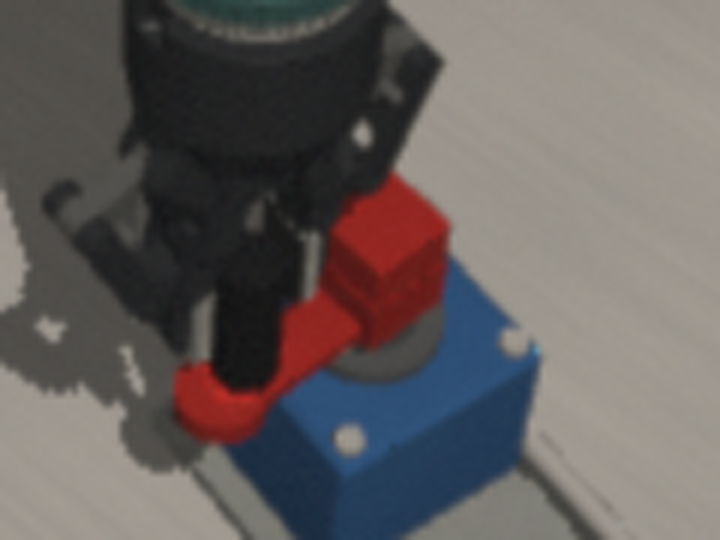

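The fingers are free of the handle (forces about 0) and the crank is seated. Raising straight up.

Request:
arm_command(increments=[0,0,0,0,-1,0,0.6,0,0,0,0,-2,0,0.6,0,0,0,0,-3,0,0.6,0,0,0,0,-4,0,0.6,0,0,0,0,-4,0,0.6,0,0,0,0,0,-5,0.6,0,0,0,0,0,-5,0.6,0,0,0,0,0,0,0.6])

```text
clock: 27.78
position: [0.6069, -0.0668, 0.4567]
ee_rot: [-0.702, 0.703, -0.081, 0.082]
contact_force: [0.1, 0.6, 0.0]
width: 0.0344
```

Request:
arm_command(increments=[0,0,0,0,0,-5,0.6,0,0,0,0,0,-5,0.6,0,0,0,0,0,-5,0.6,0,0,0,0,0,0,0.6])

```text
clock: 28.28
position: [0.5735, -0.2124, 0.4559]
ee_rot: [-0.702, 0.703, -0.081, 0.082]
contact_force: [0.6, -0.9, 0.2]
width: 0.0339
```

```bash
python3 -c "
from h import *
print(manip.get_state()['contact_force'])
pic('scene',230,190,200,150,4,'p21.png')
pic('top',120,140,170,100,4,'p22.png');pic('top',0,0,560,420,1,'p23.png')"
```

```text
[ 0.57158156 -0.87371809  0.15599044]
```

View pics/p21.png

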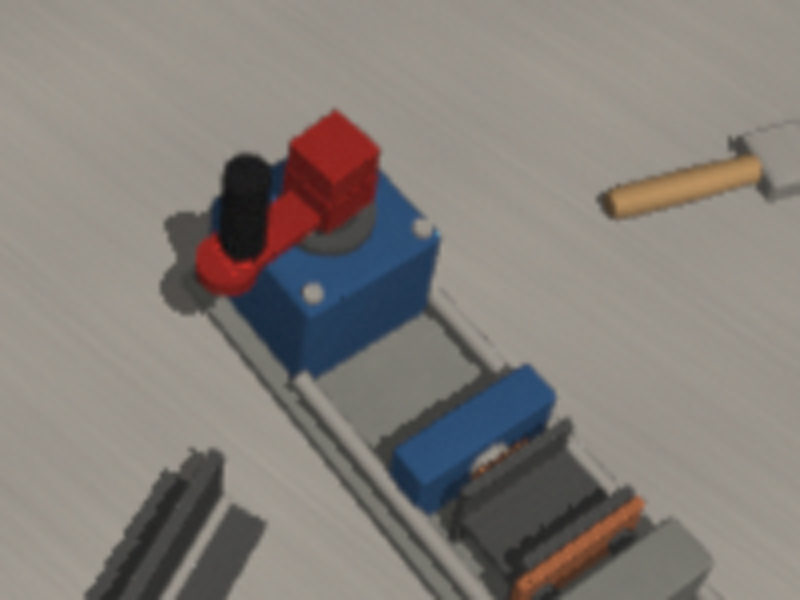

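View pics/p22.png

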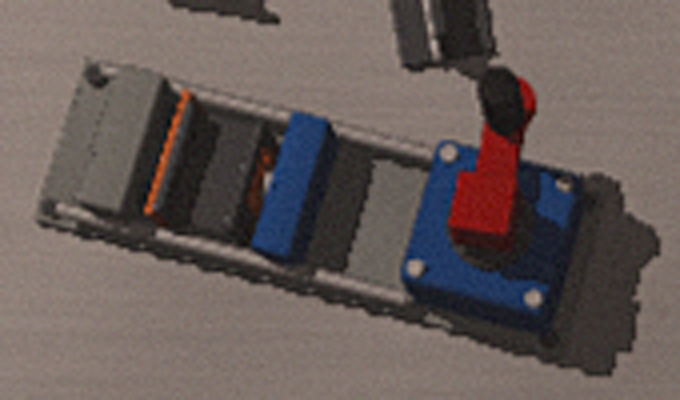

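View pics/p23.png

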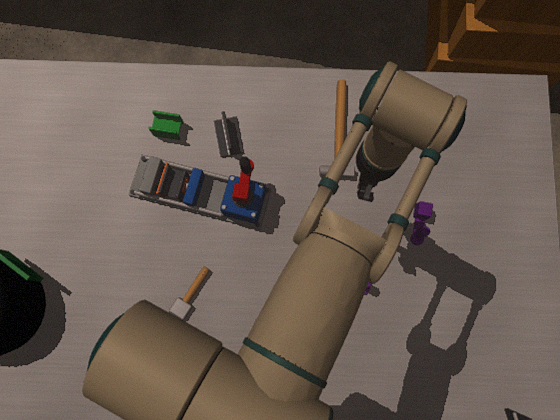

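The crank is fully down on the shaft, the beam is between foot and stop with no gaps, the bystanders are where they were, and the arm is clear. Handing in.

```bash
python3 -c "
from rig import ticket
print(ticket.sign_off())"
```

```text
the job is handed in; nothing more can be done
None
```

I fitted the red crank on the square shaft and wound it clockwise by its handle for about 3.25 turns. I stopped as the crank stiffened, released the handle, moved the arm clear and handed the job in at about 28 s.

- **Fitting:** the first three tries to seat the crank met the rim of the square, with up to 38 N of press. After a correction of about 1 mm it slid down freely and touched the shoulder at the expected height.
- **Tightness:** the last moving reading was 8.1 N at the handle, inside the 6.5–9 N band. It had climbed 6.3, 6.9, 8.1 N. Free turning at that spot read 5.2–5.5 N rather than 4.2 N, so the true figure may be nearer 7 N.
- **Reading that disagreed:** at the pause, with the arm still pushing, the handle read 5.2 N, not the 2–3 N expected at rest. It is below the 6 N overtight mark, and I did not measure it again with the push relieved.
- **Last pictures:** the crank is fully down on the shaft, the beam sits between the copper foot and the slightly pressed-back stop, and nothing else on the bench appears to have moved. The arm covered one purple crank and part of the hammer in that view.

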